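# Clear the bench plate with a scraper and hold up a fresh-drilled bush in tongs

### The job

The five sawn chips and the freshly drilled brass bush on the bench plate are sharp, so never touch them with the gripper. Push all the chips off the plate into the blue tray with the scraper block, leaving the bush standing where it is, and stand the scraper back on the bench; then take hold of the bush with the spring tongs, lift it straight up and finish still holding it there in the tongs, upright and still, about 12 cm clear above the plate. Leave everything else on the bench undisturbed.

Things in the scene. Friction and masses are not known exactly. Their poses are not given: they have to be found in the camera images.
- plate: Dark steel bench plate fixed on the bench, 200 (its x) x 320 (its y) x 30 mm thick. Origin: centre of its underside, so its flat top is 30 mm above the origin. It does not move.
- tray: Blue sheet-metal chip tray fixed tight against the plate's -y end, 200 (x) x 110 (y) mm, 28 mm deep, 2 mm floor and walls; its side towards the plate (+y) is open and lies flush with the plate's end, so whatever is pushed over that end drops in. Origin: centre of its underside; axes as the plate's. Does not move.
- bush: The work: freshly drilled brass bush standing upright on the plate near its +y end, a cylinder 26 mm in diameter and 34 mm tall, about 130 g (100 to 170 g). Origin: centre of its underside, z up its axis. Sharp: not to be touched by the robot itself.
- scraper: Scraper block standing on the bench: wooden block with a rubber sole, 140 mm long (its x) x 30 mm (its y) x 24 mm tall, with an upright grip rib in the middle on top, 90 mm (x) x 22 mm (y), from 24 to 64 mm above the underside. About 160 g. Origin: centre of its underside, z up. Stands right or left of the plate, the tongs on the other side.
- tongs: Steel spring tongs with red grips, 140 g, on edge, legs opening sideways, right or left of the plate. Origin: underside, midway between the legs at the middle of the red grips (hold here, near the centre of mass); x forward to the jaws, y left, z up. Bow end 115 mm behind, jaw ends 117 mm ahead. Red grips 80 mm long (40 each way), 22 mm tall from the underside, 59 mm over both at rest.
- jaws (a point): Point midway between the tongs' jaws, 101 mm ahead of the tongs' origin, 11 mm above their underside. Upright flat jaw faces, 32 mm long (16 each way), 22 mm tall. Squeezing the grips closes both jaws alike about the tongs' middle line: jaw gap 55 mm at 59 mm over the grips, 40 mm at 52 mm, 26 mm (the bush; legs parallel) at 44.5 mm.
- tong_left: Left leg of the tongs (+y side). Origin: its rear hinge, at the underside, 95 mm behind and 17 mm left of the tongs' origin; x along the leg towards the jaw. At rest splayed outward 0.075 rad. Its spring pushes back on a squeeze at the grips with 2.5 N at rest to 9 N at 44.5 mm, and opens the tongs when let go.
- tong_right: Right leg of the tongs (-y side), the mirror image of the left.
- chip1: Sharp sawn-off brass chip, block 18 x 13 x 7 mm, about 14 g, lying on the plate's -y half, within 60 mm of the plate's long middle line. Origin: centre of its underside.
- chip2: Sharp sawn-off brass chip, round slice 18 across x 7 mm, about 14 g, lying on the plate's -y half, within 60 mm of the plate's long middle line. Origin: centre of its underside.
- chip3: Sharp sawn-off brass chip, block 16 x 14 x 8 mm, about 14 g, lying on the plate's -y half, within 60 mm of the plate's long middle line. Origin: centre of its underside.
- chip4: Sharp sawn-off brass chip, block 20 x 10 x 8 mm, about 14 g, lying on the plate's -y half, within 60 mm of the plate's long middle line. Origin: centre of its underside.
- chip5: Sharp sawn-off brass chip, round slice 20 across x 6 mm, about 14 g, lying on the plate's -y half, within 60 mm of the plate's long middle line. Origin: centre of its underside.
- block: Bystander: bright steel setting block with holes, 25 x 75 x 25 mm tall, lying on the plate's far (+x, +y) corner. Origin: centre of its underside.
- caliper: Bystander: caliper lying between the robot and the plate, about 200 mm long and 12 mm high, lying across (along y). Origin near its middle, underside.
- steel_bush: Bystander: finished silver-coloured bush, 30 mm in diameter, 28 mm tall, standing on the bench beyond the plate. Not the work. Origin: centre of its underside.
- hammer: Bystander: hammer lying beyond the plate, 280 mm long. Origin near its middle, underside.
- oiler: Bystander: red oil can, 60 mm in diameter, 100 mm tall with a spout to 165 mm, standing at the back right. Origin: centre of its underside.
Not all that is in view belongs to the job. What is shaped like the tongs but orange or turquoise is not meant. Of the things shaped like the scraper, the wooden one is meant.

How it is judged:
By the outcome, as a careful person would: the job done as asked, in the order asked, and still so for the second after the job is handed in, while the arm keeps its last pose, push and grip.
It also fails if it takes over 67 s, if anything falls off the work surface, if the arm or the gripper's body presses on something with over 40 N, if the wrist force passes 120 N, or if a joint passes its speed limit or range.

### The arm

A 6-joint arm with a two-finger parallel gripper is mounted at the origin on the work surface. World frame = base frame: x ahead of the robot, y to its left, z up, the work surface at z = 0. Lengths are in m, angles in degrees, forces in N, time in s.
With the tool pointing down it reaches from about 0.4 to 0.825 m from the base axis. Payload 7 kg.
Tool frame: the origin (TCP) lies midway between the tips of the shut fingers; the grasp point (between the pads) lies 19 mm behind it; z points along the fingers, y is the direction in which the jaws open and shut (so a half turn about z gives the same grasp; the last joint's range is limited). The gripper opens to 88 mm and grips with 3 to 60 N. Pads are 19 mm wide; open, the fingers measure 130 mm over their backs; the gripper's body (78 mm by 193 mm) begins 47 mm behind the grasp point.
Start: joints at [86.522, 20.546, 0.682, 0, -70.136, -16.507], TCP at [0.231, 0.634, 0.227] pointing down, gripper open.
Joint ranges: [-176.03, 176.03], [-82.01, 121.73], [-58.28, 71.71], [-173.87, 95.51], [-174.79, -0.11], [-173.66, 173.66]. Speed limits (degrees/s): [136.94, 136.94, 172.46, 180, 180, 180].

### API

Orientations are given as [roll, pitch, yaw] about the fixed x, y, z axes, in that order (R = Rz(yaw) Ry(pitch) Rx(roll)).
In Python, from plant import ctrl gives the robot as it stands. The module is installed in compiled form; this text tells all that it offers.
- The arm moves only by the tool arm_command, never from a script. Its argument "targets" is a list that holds one entry, the list of rows, each a list of 7 numbers: the turn, a rotation vector about the world's x, y, z in rad, then the shift along the world's x, y, z in cm, then the opening, from 0 (shut) to 1 (fully open). A call has 1 to 8 rows; each row is the pose to reach, as a shift and turn from the pose commanded when the call began; what a row does not reach only later rows make up. A row lasts 1/12 s, in which the tool goes at most 41.7 mm and 7.16 degrees, less where a joint would pass 70% of its speed; a pose out of reach is approached as far as the arm can. A call with a gripper value outside its range is refused whole. The fingers move at their own pace and stop on an object; the grip force is fixed at half the most. Time passes only in rows, so rows that repeat a pose let the fingers close. It gives the time, the measured TCP pose, the force and the opening at its end, in the units of the state.
- ctrl.get_obs(): the state, without advancing time (a new reading comes with each control period).
- ctrl.snapshot(name): name is "side" or "top"; returns the picture (480x640x3 uint8, blue, green, red); there is no depth.
- ctrl.camera_model(name): a dict with "K" (3x3 intrinsics, pixels), "distortion" ([k1, k2, p1, p2, k3] as OpenCV has them; the pictures are not rectified), "xyz" and "rotation" of the camera in the world. Camera axes: x right, y up, looking along -z (the intrinsics and any distortion apply to the point x, -y, -z); pixel columns grow to the right and rows downward; lengths in m; the calibration is good to about 2 mm. A picture is of the moment at which its call begins. camera_model takes no time and is no camera call.
- ctrl.close_job(): hands the job in, once; it reports no verdict.
The state is a dict: "clock": time; "joint_pos": joint angles; "qvel": joint speeds; "tau": joint torques, N m; "tool_pos": TCP position; "orientation": TCP orientation; "force": force on the tool from outside, world axes, zero at the start; "moment": the same for the moment, N m; "opening": finger opening in m.
Only numpy, scipy, OpenCV 4.12 (cv2) and the standard library are available. Lean on these libraries where they do the work, as an engineer would, in place of code of your own. Each camera call takes 0.05 s, during which the arm holds its last target. There are 200 camera calls.

## Working session

There is one attempt and no reset: what is moved stays moved. The work goes in short steps, Python scripts to look and compute and a tool call to move; the robot and the scene stay as the last step left them, time stands still between calls to the robot, and variables do not carry over. Pictures are saved under pics/ and viewed, about 8 in all and at most 12, crops included, and the job is handed in when it is done.

Besides the shell and the picture viewer there is one more tool, called after ">>>" as a command line: name --argument value ..., lists and objects as JSON in quotes. arm_command: Moves the arm, as the interface text tells. Its arguments: {"type":"object","properties":{"targets":{"type":"array","items":{"type":"array","items":{"type":"array","items":{"type":"number"}}}}},"required":["targets"]}

```bash
mkdir -p pics
cat > h.py <<'E'
import numpy as np, cv2
from plant import ctrl
from scipy.spatial.transform import Rotation as R
def cam(n):
    m=ctrl.camera_model(n); K=np.array(m["K"],float); d=np.array(m["distortion"],float)
    r=np.array(m["rotation"],float)
    if r.shape!=(3,3): r=R.from_euler('xyz',r.ravel(),degrees=True).as_matrix()
    return K,d,np.array(m["xyz"],float),r
def ray(n,uv,z):
    K,d,p,r=cam(n); uv=np.array(uv,float).reshape(-1,1,2)
    q=cv2.undistortPoints(uv,K,d)[:,0]
    D=np.c_[q[:,0],-q[:,1],-np.ones(len(q))]@r.T
    return p+D*((z-p[2])/D[:,2])[:,None]
def proj(n,X):
    K,d,p,r=cam(n); c=(np.array(X,float).reshape(-1,3)-p)@r; c=c*[1,-1,-1]
    return cv2.projectPoints(c,np.zeros(3),np.zeros(3),K,d)[0][:,0]
E
python3 - <<'E'
from h import *
for n in("top","side"):
    print(n,ctrl.camera_model(n)); cv2.imwrite(f"pics/{n}0.png",ctrl.snapshot(n))
print(ctrl.get_obs())
E
```

```text
top {'K': array([[480.22901335,   0.        , 322.17352125],
       [  0.        , 480.22901335, 242.21836928],
       [  0.        ,   0.        ,   1.        ]]), 'distortion': array([-0.09758528,  0.        ,  0.        ,  0.        ,  0.        ]), 'xyz': array([ 0.34102416, -0.03448445,  1.27714043]), 'rotation': array([ 6.91014792e+00,  7.20279506e-02, -8.99349649e+01])}
side {'K': array([[479.40634757,   0.        , 316.96701902],
       [  0.        , 479.40634757, 239.50394696],
       [  0.        ,   0.        ,   1.        ]]), 'distortion': array([-0.00874933,  0.        ,  0.        ,  0.        ,  0.        ]), 'xyz': array([ 0.16821529, -0.75839513,  0.96397354]), 'rotation': array([ 41.90567468,  -0.04272519, -24.17641932])}
{'clock': 0.1, 'joint_pos': array([ 8.65220284e+01,  2.05881139e+01,  6.39370475e-01, -1.70359957e-02,
       -7.01356694e+01, -1.65073884e+01]), 'qvel': array([-5.28434942e-02, -5.26561324e-02,  2.57887040e-01,  1.22618404e-01,
        1.74910362e-04,  3.03809286e-02]), 'tau': array([-1.25158884e-03, -5.84165275e+01,  2.93747038e+01,  7.01547101e+00,
        1.00797607e-02, -5.36841083e-05]), 'tool_pos': array([0.23057664, 0.63393757, 0.22571238]), 'orientation': array([ 1.79914515e+02, -8.63144605e-03, -1.99911541e+01]), 'force': array([ 1.11676466, -0.50616863,  0.0776923 ]), 'moment': array([ 0.0189156 , -0.0457244 ,  0.00458961]), 'opening': 0.08789190748286381}
```

View pics/top0.png

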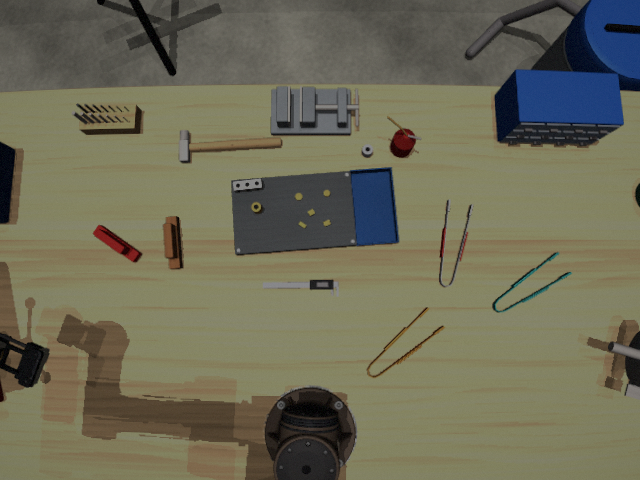

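View pics/side0.png

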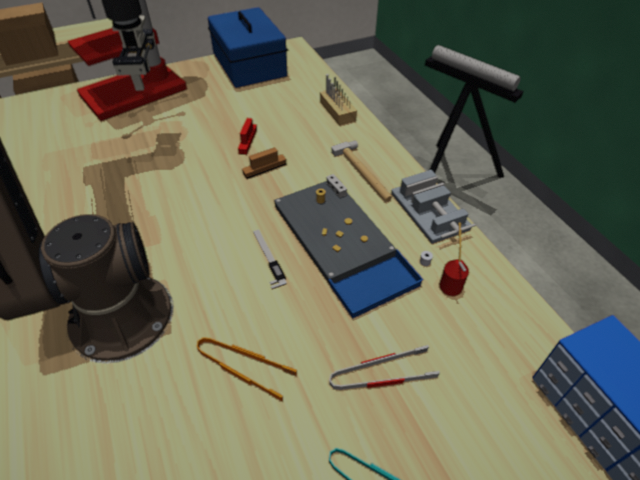

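The top view shows these candidates:
- **Scraper:** the wooden one at (173,242) is meant. The red one at (117,243) is not.
- **Tongs:** the steel pair with red grips at (455,243) is meant. The orange pair at (405,343) and the turquoise pair at (530,282) are not.
- **Bush:** brass at (256,207) on the plate. The silver one at (367,150) is not the work.
- **Chips:** (298,197), (326,193), (311,212), (303,225) and (327,223).

Next I'll check the choices in one close crop.

Run:
```python
from h import *
I=cv2.imread("pics/top0.png")
def c(x0,y0,w,h,s): return cv2.resize(I[y0:y0+h,x0:x0+w],None,fx=s,fy=s,interpolation=cv2.INTER_CUBIC)
a=c(150,205,50,75,4);b=c(425,190,65,105,4)  # 200x300, 260x420
p=c(220,160,110,100,3) 
m=np.zeros((600,800,3),np.uint8)
m[:300,:200]=a; m[:420,210:470]=b; 
q=c(225,160,80,100,4); m[:400,475:795]=q
r=c(285,180,60,55,3); m[420:585,475:655]=r
cv2.imwrite("pics/crop1.png",m)
from itertools import product
for n,z,uv in [("platecorners",.03,[(231,178),(351,170),(355,245),(236,254)]),("tray",.028,[(392,168),(398,243)])]:
    print(n,ray("top",uv,z).round(4).tolist())
```

```text
platecorners [[0.6649, 0.2113, 0.03], [0.6866, -0.1095, 0.03], [0.4849, -0.1186, 0.03], [0.4609, 0.1928, 0.03]]
tray [[0.6931, -0.2198, 0.028], [0.4905, -0.2318, 0.028]]
```

View pics/crop1.png

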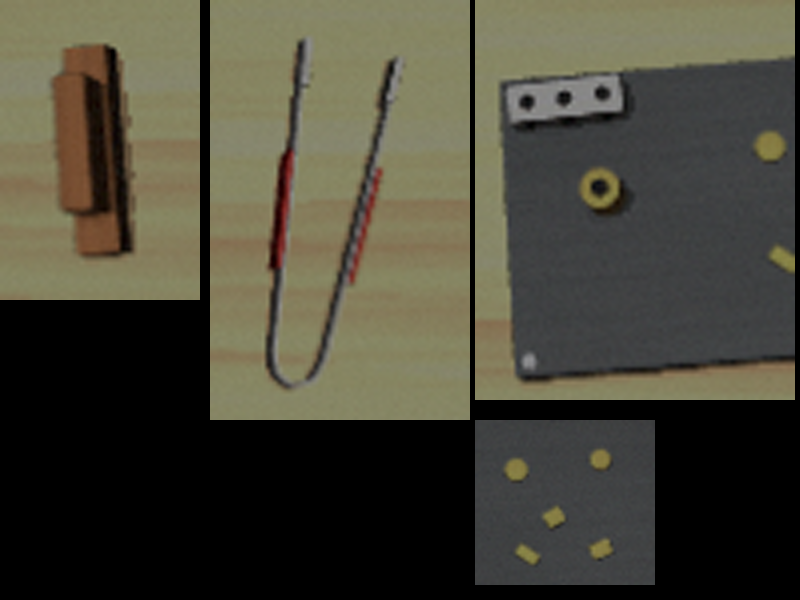

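The crop confirms the choices: the wooden scraper, the steel tongs with red grips, and the brass bush clear of the holed block. Next I'll fit their poses using both cameras.

```bash
cat > fit.py <<'E'
from h import *
from scipy.optimize import minimize
S=4
def box(x0,x1,y0,y1,z0,z1): return np.array([[x,y,z] for x in(x0,x1) for y in(y0,y1) for z in(z0,z1)])
a=np.linspace(0,2*np.pi,24,endpoint=False)
def cyl(r,h): return np.r_[np.c_[r*np.cos(a),r*np.sin(a),0*a],np.c_[r*np.cos(a),r*np.sin(a),0*a+h]]
def place(P,x,y,yaw,z=0):
    c,s=np.cos(yaw),np.sin(yaw); return P@np.array([[c,s,0],[-s,c,0],[0,0,1]])+[x,y,z]
def sil(n,parts,win):
    x0,y0,w,h=win; m=np.zeros((h*S,w*S),np.uint8)
    for P in parts:
        q=(proj(n,P)-[x0,y0]+.5)*S-.5
        cv2.fillConvexPoly(m,cv2.convexHull((q*16).round().astype(np.int32)),255,shift=4)
    return cv2.resize(m,(w,h),interpolation=cv2.INTER_AREA)/255.
def fit(shape,masks,g,z=0):
    # masks: {cam:(win,mask)}
    def f(v): return sum(np.abs(sil(n,[place(P,v[0],v[1],v[2]/10,z) for P in shape],w)-m).sum() for n,(w,m) in masks.items())
    g=np.array([g[0],g[1],g[2]*10]); sx=np.r_[[g],g+np.diag([.008,.008,.8])]
    r=minimize(f,g,method="Nelder-Mead",options=dict(initial_simplex=sx,xatol=1e-5,fatol=.01))
    r=minimize(f,r.x,method="Nelder-Mead",options=dict(initial_simplex=np.r_[[r.x],r.x+np.diag([.004,-.004,.4])],xatol=1e-5,fatol=.01))
    return r.x*[1,1,.1],r.fun
def crop(I,w): return I[w[1]:w[1]+w[3],w[0]:w[0]+w[2]]
SCR=[box(-.07,.07,-.015,.015,0,.024),box(-.045,.045,-.011,.011,.024,.064)]
E
python3 - <<'E'
from fit import *
T=cv2.imread("pics/top0.png");Sd=cv2.imread("pics/side0.png")
for nm,p in [("scraper",(173,242)),("bench",(190,270)),("plate",(290,230)),("bush",(253,207)),("chip",(298,197)),("tray",(375,210)),("shadow",(178,242))]: print(nm,T[p[1],p[0]],cv2.cvtColor(T,cv2.COLOR_BGR2HSV)[p[1],p[0]])
H=cv2.cvtColor(T,cv2.COLOR_BGR2HSV)
# plate from 3 sub-pixel edges: rough rectangle fit on dark/grey + blue
cc=ray("top",[(231,178),(236,254)],.03)
print("scr", ray("top",[(165.5,216.5),(179,216.5),(179.5,267.5),(169.5,268.5)],.024).round(4).tolist())
print("bush",ray("top",[(256.2,206.8)],.064),ray("side",[(320.5,191)],.064))
print("tong tips/bow",ray("top",[(448.7,200.5),(472,205)],.022).round(4).tolist(),ray("top",[(446.2,286)],.022))
n,l,st,ce=cv2.connectedComponentsWithStats(((H[...,0]>18)&(H[...,0]<32)&(H[...,1]>110)).astype(np.uint8))
for s,c in zip(st,ce):
    if 8<s[4]<200 and 235<c[0]<350 and 170<c[1]<255: print("gold",s[4],c.round(1),ray("top",[c],.037).round(4))
for n,pts in (("top",[(115,215,2)]),): pass
print("obj side scr",proj("side",[[.49,.43,0]]))
E
```

```text
scraper [ 7 15 24] [ 14 181  24]
bench [ 94 127 135] [ 24  77 135]
plate [67 67 64] [90 11 67]
bush [ 59 111 123] [ 24 133 123]
chip [ 67 125 133] [ 26 127 133]
tray [97 56 29] [108 179  97]
shadow [13 21 26] [ 18 127  26]
scr [[0.5618, 0.3866, 0.024], [0.5617, 0.3498, 0.024], [0.4254, 0.3434, 0.024], [0.4226, 0.3702, 0.024]]
bush [[0.57972255 0.13714422 0.064     ]] [[0.58260479 0.13910556 0.064     ]]
tong tips/bow [[0.6061, -0.3718, 0.022], [0.5942, -0.4348, 0.022]] [[ 0.37780296 -0.35811326  0.022     ]]
gold 29 [326.4 192.7] [[ 0.6228 -0.0438  0.037 ]]
gold 36 [298.3 196.2] [[0.6133 0.0302 0.037 ]]
gold 63 [256.1 207. ] [[0.5845 0.1411 0.037 ]]
gold 26 [311. 212.] [[ 0.571  -0.0033  0.037 ]]
gold 26 [326.6 222.7] [[ 0.5428 -0.0443  0.037 ]]
gold 22 [302.  224.5] [[0.5378 0.0199 0.037 ]]
obj side scr [[256.22533254 157.65937279]]
```

```bash
cat >> fit.py <<'E'
def leg(s,q=.075):
    c,si=np.cos(q),np.sin(q); h=np.array([-.095,.017])
    def tr(B): 
        P=B.copy(); P[:,0]=h[0]+B[:,0]*c-B[:,1]*si; P[:,1]=h[1]+B[:,0]*si+B[:,1]*c; P[:,1]*=s; return P
    off=.0295-(.017+.095*np.sin(q))
    return [tr(box(0,.212,-.002,.002,.006,.016)),tr(box(.055,.135,-.003,off,0,.022)),tr(box(.18,.212,-.003,.002,0,.022))]
TONG=leg(1)+leg(-1)
E
python3 - <<'E'
from fit import *
T=cv2.imread("pics/top0.png");Sd=cv2.imread("pics/side0.png")
HT,HS=[cv2.cvtColor(i,cv2.COLOR_BGR2HSV).astype(int) for i in(T,Sd)]
# plate: non-bench & non-blue: low saturation
wt=(215,155,200,115)
c=crop(HT,wt); pm=((c[...,1]<60)&(c[...,2]<110)).astype(np.uint8); blue=((c[...,0]>95)&(c[...,0]<125)&(c[...,1]>120)).astype(np.uint8)
um=cv2.morphologyEx(((pm|blue)>0).astype(np.uint8),cv2.MORPH_CLOSE,np.ones((7,7)))
um=cv2.morphologyEx(um,cv2.MORPH_OPEN,np.ones((7,7))).astype(float)
g=(.575,.045,.07)
# plate + tray union
v,e=fit([box(-.1,.1,-.16,.16,0,.03),box(-.1,.1,-.27,-.16,0,.028)],{"top":(wt,um)},g); print("plate",v.round(4),np.degrees(v[2]),e)
pl=v
ws=(235,140,60,45); wt2=(155,205,35,75)
def scm(H,w): c=crop(H,w); return ((c[...,0]<17)&(c[...,1]>125)).astype(float)
mt,ms=scm(HT,wt2),scm(HS,ws); print(mt.sum(),ms.sum())
for M in ({"top":(wt2,mt)},{"side":(ws,ms)},{"top":(wt2,mt),"side":(ws,ms)}):
    v,e=fit(SCR,M,(.492,.362,.06)); print("scr",list(M),v.round(4),np.degrees(v[2]),e)
sc=v
tg=(.489,-.3805,np.radians(-11.5))
def ol(I,n,parts,col):
    for P in parts: cv2.polylines(I,[cv2.convexHull(((proj(n,P)+.5)*4-.5).round().astype(np.int32))],True,col,1)
out=np.zeros((600,800,3),np.uint8)
for n,I,wins in(("top",T,[((160,200),(0,0,160,320)),((430,190),(170,0,240,420))]),("side",Sd,[((235,140),(420,0,260,200)),((320,330),(300,430,500,170))])):
    B=cv2.resize(I,None,fx=4,fy=4,interpolation=cv2.INTER_CUBIC)
    ol(B,n,[place(P,*sc) for P in SCR],(255,255,0)); ol(B,n,[place(P,*tg) for P in TONG],(0,255,0))
    for (u,w_),(x,y,w,h) in wins:
        if (u,w_)==(320,330):
            C=cv2.resize(B[w_*4:w_*4+280,u*4:u*4+500],(500,280))[:170*1] if False else cv2.resize(B[1360:1360+280,1300:1300+480],(480,280)); out[320:600,315:795]=C if True else 0
        else: out[y:y+h,x:x+w]=B[w_*4:w_*4+h,u*4:u*4+w]
cv2.imwrite("pics/ov1.png",out)
E
```

```text
plate [0.5748 0.0443 0.081 ] 4.63827813741658 215.73725490196077
712.0 842.0
scr ['top'] [0.4939 0.3659 0.1273] 7.293668724537312 140.17254901960786
scr ['side'] [0.4973 0.3691 0.2198] 12.593891965895432 303.8392156862745
scr ['top', 'side'] [0.4943 0.3665 0.1346] 7.711925915047308 456.69803921568626
```

View pics/ov1.png

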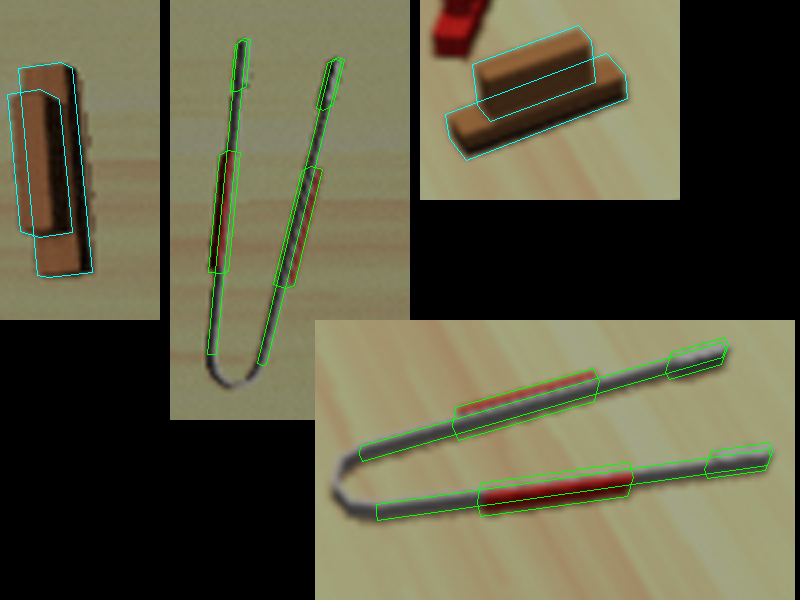

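The overlay shows the tongs model matching within about 2 mm at (0.489, -0.3805), yaw -11.5°. The scraper matches within about 2–3 mm at (0.494, 0.3645), yaw about 6.5°. Next I move above the scraper.

>>> arm_command --targets '[[[0,0,0.0575,2.6,-2.7,-1,1],[0,0,0.115,5.2,-5.4,-2,1],[0,0,0.1725,7.8,-8.1,-3,1],[0,0,0.23,10.4,-10.8,-4,1],[0,0,0.2875,13,-13.5,-5,1],[0,0,0.345,15.6,-16.2,-6,1],[0,0,0.4025,18.2,-18.9,-7,1],[0,0,0.46,20.8,-21.6,-8,1]]]'

```text
clock: 0.77
tool_pos: [0.4395, 0.4167, 0.1459]
orientation: [180.0, 0.0, 6.5]
force: [0.0, -0.1, -1.0]
opening: 0.0874
```

>>> arm_command --targets '[[[0,0,0,2.8,-2.7,-1,1],[0,0,0,5.5,-5.3,-2,1],[0,0,0,5.5,-5.3,-2,1],[0,0,0,5.5,-5.3,-2,1],[0,0,0,5.5,-5.3,-2,1]]]'

```text
clock: 1.18
tool_pos: [0.4938, 0.3651, 0.1263]
orientation: [180.0, 0.0, 6.3]
force: [0.2, 0.2, -0.6]
opening: 0.0877
```

>>> arm_command --targets '[[[0,0,0,0,0,-3,1],[0,0,0,0,0,-6,1],[0,0,0,0,0,-8,1],[0,0,0,0,0,-9.2,1],[0,0,0,0,0,-9.5,1],[0,0,0,0,0,-9.5,0.5],[0,0,0,0,0,-9.5,0.3],[0,0,0,0,0,-9.5,0.1]]]'

```text
clock: 1.85
tool_pos: [0.4943, 0.3665, 0.0332]
orientation: [-179.9, -0.1, 6.4]
force: [1.1, -0.6, -0.1]
opening: 0.0728
```

>>> arm_command --targets '[[[0,0,0,0,0,0,0],[0,0,0,0,0,0,0],[0,0,0,0,0,0,0],[0,0,0,0,0,0,0],[0,0,0,0,0,0,0],[0,0,0,0,0,0,0]]]'

```text
clock: 2.35
tool_pos: [0.4938, 0.3653, 0.0316]
orientation: [-180.0, -0.0, 6.4]
force: [0.6, 0.2, -0.1]
opening: 0.0332
```

>>> arm_command --targets '[[[0,0,0,0,0,0,0],[0,0,0,0,0,0,0],[0,0,0,0,0,0,0],[0,0,0,0,0,0,0]]]'

```text
clock: 2.68
tool_pos: [0.4937, 0.3653, 0.0314]
orientation: [180.0, 0.0, 6.4]
force: [0.6, -0.3, 0.4]
opening: 0.0219
```

>>> arm_command --targets '[[[0,0,0,0,0,0.5,0],[0,0,0,0,0,2.5,0],[0,0,0,0,0,5,0],[0,0,0,0,0,8,0],[0,0,0,0,0,11,0],[0,0,0,0,0,12,0],[0,0,0,0,0,12,0],[0,0,0,0,0,12,0]]]'

```text
clock: 3.35
tool_pos: [0.4934, 0.3653, 0.1516]
orientation: [-180.0, -0.0, 6.4]
force: [-0.6, 0.4, -2.2]
opening: 0.0216
```

Run:
```python
from fit import *
T=ctrl.snapshot("top");S_=ctrl.snapshot("side"); o=ctrl.get_obs(); print(o["tool_pos"],o["orientation"],o["force"],o["opening"])
cv2.imwrite("pics/t2.png",T);cv2.imwrite("pics/s2.png",S_)
u=proj("side",[o["tool_pos"]])[0].astype(int); u2=proj("top",[o["tool_pos"]])[0].astype(int);print(u,u2)
a=cv2.resize(S_[max(u[1]-60,0):u[1]+60,u[0]-65:u[0]+65],None,fx=3,fy=3); b=cv2.resize(T[u2[1]-60:u2[1]+60,u2[0]-65:u2[0]+65],None,fx=3,fy=3)
cv2.imwrite("pics/c2.png",np.hstack([a[:360],b[:a.shape[0]]]))
```

```text
[0.49282416 0.3644937  0.14990391] [1.79909205e+02 1.28232500e-01 6.35008592e+00] [-0.12970176 -0.17725215 -3.2295831 ] 0.021774994105922006
[259 129] [156 235]
```

View pics/c2.png

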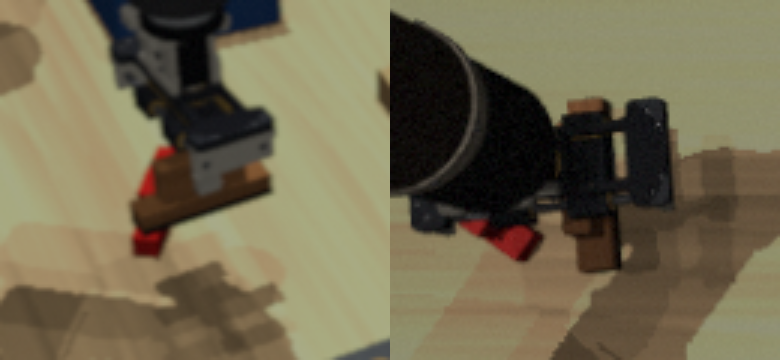

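The scraper is held square and centred in the jaws. Now I carry it over the plate, behind the chips.

>>> arm_command --targets '[[[0,0,-0.005,0.8,-2.6,0,0],[0,0,-0.01,1.8,-6.4,0,0],[0,0,-0.015,2.8,-10.2,0,0],[0,0,-0.02,3.8,-14,0,0],[0,0,-0.025,4.8,-17.8,0,0],[0,0,-0.03,5.8,-21.6,0,0],[0,0,-0.033,6.8,-25.4,0,0],[0,0,-0.036,7.6,-28,0,0]]]'

```text
clock: 4.12
tool_pos: [0.5688, 0.082, 0.1497]
orientation: [179.9, 0.2, 4.2]
force: [1.0, 1.3, -1.4]
opening: 0.0215
```

>>> arm_command --targets '[[[0,0,0,0.3,-1,0,0],[0,0,0,0.3,-1,-2,0],[0,0,0,0.3,-1,-4.5,0],[0,0,0,0.3,-1,-6,0],[0,0,0,0.3,-1,-6,0],[0,0,0,0.3,-1,-6,0]]]'

```text
clock: 4.62
tool_pos: [0.5717, 0.075, 0.09]
orientation: [179.9, 0.2, 4.3]
force: [-0.2, 0.3, -1.3]
opening: 0.0218
```

Run:
```python
from fit import *
T=ctrl.snapshot("top");S_=ctrl.snapshot("side"); o=ctrl.get_obs(); p=o["tool_pos"];print(p,o["orientation"],o["force"],o["opening"])
cv2.imwrite("pics/t3.png",T);cv2.imwrite("pics/s3.png",S_)
cv2.imwrite("pics/c3.png",np.hstack([cv2.resize(S_[150:320,260:430],None,fx=2.3,fy=2.3),cv2.resize(T[150:320,230:400],None,fx=2.3,fy=2.3)]))
```

```text
[0.57317671 0.07567641 0.0920126 ] [ 1.79984634e+02 -2.26004599e-02  4.35105912e+00] [ 0.33006254  0.17883293 -1.88692696] 0.022236623839058424
```

View pics/c3.png

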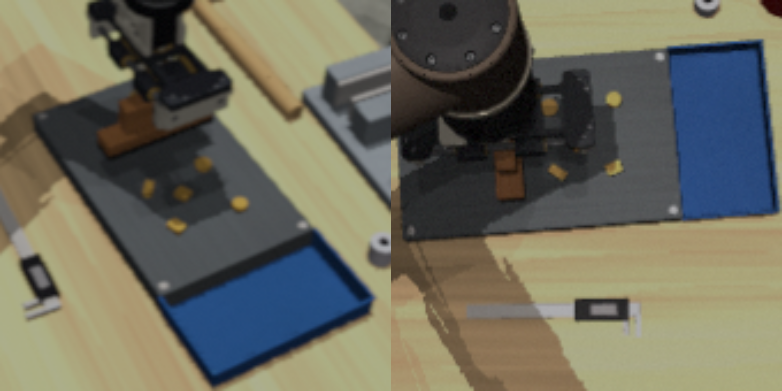

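The side view shows the scraper above the plate on the +y side of all five chips, with a clear gap. Now I lower it.

>>> arm_command --targets '[[[0,0,0,0,0,-1,0],[0,0,0,0,0,-2,0],[0,0,0,0,0,-2.5,0],[0,0,0,0,0,-2.7,0],[0,0,0,0,0,-2.7,0],[0,0,0,0,0,-2.7,0]]]'

```text
clock: 5.22
tool_pos: [0.5728, 0.0753, 0.0645]
orientation: [180.0, 0.0, 4.3]
force: [-0.1, -0.9, -1.4]
opening: 0.0219
```

>>> arm_command --targets '[[[0,0,0,0,0,0,0]]]'

```text
clock: 5.3
tool_pos: [0.573, 0.0754, 0.0649]
orientation: [-180.0, -0.0, 4.3]
force: [0.5, -0.0, -1.1]
opening: 0.0217
```

>>> arm_command --targets '[[[0,0,0,0,0,0,0]]]'

```text
clock: 5.38
tool_pos: [0.573, 0.0754, 0.0649]
orientation: [-180.0, -0.0, 4.3]
force: [0.5, -0.3, -2.6]
opening: 0.0214
```

>>> arm_command --targets '[[[0,0,0,0,0,-0.15,0],[0,0,0,0.04,-0.5,-0.15,0],[0,0,0,0.1,-1.3,-0.15,0],[0,0,0,0.16,-2.1,-0.15,0],[0,0,0,0.22,-2.9,-0.15,0],[0,0,0,0.28,-3.7,-0.15,0],[0,0,0,0.34,-4.5,-0.15,0],[0,0,0,0.4,-5.3,-0.15,0]]]'

```text
clock: 6.05
tool_pos: [0.5768, 0.0213, 0.0631]
orientation: [-180.0, -0.0, 4.3]
force: [0.0, -0.6, -2.2]
opening: 0.0216
```

>>> arm_command --targets '[[[0,0,0,0.06,-0.8,0,0],[0,0,0,0.12,-1.6,0,0],[0,0,0,0.18,-2.4,0,0],[0,0,0,0.24,-3.2,0,0],[0,0,0,0.3,-4,0,0],[0,0,0,0.36,-4.8,0,0],[0,0,0,0.42,-5.6,0,0],[0,0,0,0.48,-6.4,0,0]]]'

```text
clock: 6.72
tool_pos: [0.5816, -0.0425, 0.0631]
orientation: [180.0, -0.0, 4.3]
force: [0.5, 0.8, -1.1]
opening: 0.0217
```

>>> arm_command --targets '[[[0,0,0,0.06,-0.8,0,0],[0,0,0,0.12,-1.6,0,0],[0,0,0,0.18,-2.4,0,0],[0,0,0,0.24,-3.2,0,0],[0,0,0,0.3,-4,0,0],[0,0,0,0.36,-4.8,0,0],[0,0,0,0.42,-5.6,0,0],[0,0,0,0.48,-6.2,0,0]]]'

```text
clock: 7.38
tool_pos: [0.5863, -0.1047, 0.063]
orientation: [180.0, 0.0, 4.3]
force: [0.1, 1.1, -1.9]
opening: 0.0219
```

>>> arm_command --targets '[[[0,0,0,0.05,-0.6,0,0],[0,0,0,0.1,-1.2,0,0],[0,0,0,0.14,-1.8,0,0],[0,0,0,0.14,-1.8,0,0],[0,0,0,0.14,-1.8,3,0],[0,0,0,0.14,-1.8,6,0],[0,0,0,0,1,9,0],[0,0,0,0,4,9,0]]]'

```text
clock: 8.05
tool_pos: [0.5896, -0.0641, 0.1595]
orientation: [180.0, -0.5, 4.2]
force: [2.7, 0.2, -1.3]
opening: 0.0218
```

>>> arm_command --targets '[[[0,0,0.005,-1.1,4,0,0],[0,0,0.01,-2.1,8,0,0],[0,0,0.015,-3.1,12,0,0],[0,0,0.02,-4.1,16,0,0],[0,0,0.025,-5.1,20,0,0],[0,0,0.03,-6.1,24,0,0],[0,0,0.033,-7.1,28,0,0],[0,0,0.036,-8.1,32,0,0]]]'

```text
clock: 8.72
tool_pos: [0.5042, 0.2584, 0.1534]
orientation: [-180.0, -0.0, 6.4]
force: [1.9, -0.7, -2.4]
opening: 0.0216
```

Run:
```python
from fit import *
T=ctrl.snapshot("top");S_=ctrl.snapshot("side"); o=ctrl.get_obs(); p=o["tool_pos"];print(p,o["orientation"],o["force"],o["opening"])
cv2.imwrite("pics/t4.png",T);cv2.imwrite("pics/s4.png",S_)
cv2.imwrite("pics/c4.png",np.hstack([cv2.resize(S_[150:320,260:430],None,fx=2.3,fy=2.3),cv2.resize(T[150:320,230:400],None,fx=2.3,fy=2.3)]))
```

```text
[0.50433588 0.26168531 0.15327473] [-1.79927068e+02 -7.53130572e-02  6.68233504e+00] [ 0.61588383 -1.00420059 -2.40456905] 0.022278711343265985
```

View pics/c4.png

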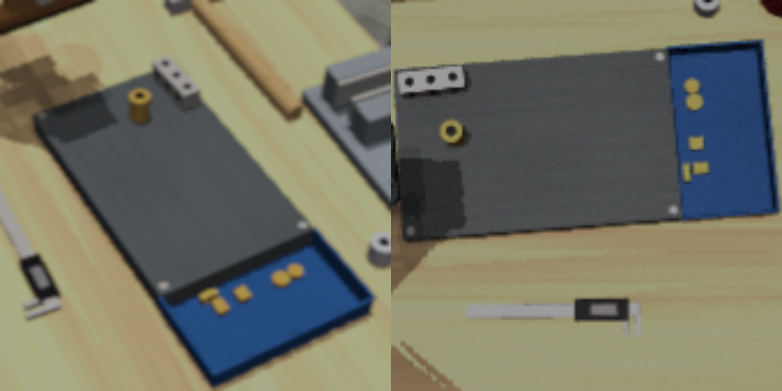

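All five chips are in the tray at crop (685–705, 85–175), the plate is clear, and the bush is unmoved. Now I set the scraper back where it stood.

>>> arm_command --targets '[[[0,0,0,-0.3,3.5,0,0],[0,0,0,-0.7,7,0,0],[0,0,0,-1,10.4,0,0],[0,0,0,-1,10.4,-3,0],[0,0,0,-1,10.4,-6.5,0],[0,0,0,-1,10.4,-9.5,0],[0,0,0,-1,10.4,-11,0],[0,0,0,-1,10.4,-11.7,0]]]'

```text
clock: 9.48
tool_pos: [0.4939, 0.3588, 0.0329]
orientation: [179.8, 0.2, 6.4]
force: [-0.0, -0.3, -2.0]
opening: 0.0216
```

>>> arm_command --targets '[[[0,0,0,0,0,-0.2,0],[0,0,0,0,0,-0.4,0],[0,0,0,0,0,-0.4,0]]]'

```text
clock: 9.73
tool_pos: [0.4959, 0.3609, 0.0331]
orientation: [-179.9, -0.1, 6.4]
force: [0.9, -0.1, -1.7]
opening: 0.0217
```

>>> arm_command --targets '[[[0,0,0,0,0,0,0]]]'

```text
clock: 9.82
tool_pos: [0.496, 0.361, 0.0335]
orientation: [-179.9, -0.1, 6.4]
force: [0.3, 0.0, -1.5]
opening: 0.0217
```

>>> arm_command --targets '[[[0,0,0,0,0,-0.1,0],[0,0,0,0,0,-0.1,0]]]'

```text
clock: 9.98
tool_pos: [0.4956, 0.3607, 0.0319]
orientation: [-179.9, -0.1, 6.4]
force: [0.0, -0.6, -1.1]
opening: 0.0218
```

>>> arm_command --targets '[[[0,0,0,0,0,-0.1,0],[0,0,0,0,0,-0.1,0],[0,0,0,0,0,-0.1,0]]]'

```text
clock: 10.23
tool_pos: [0.4956, 0.3607, 0.0315]
orientation: [-180.0, -0.1, 6.4]
force: [-2.3, -1.3, 7.0]
opening: 0.0217
```

Contact shows as +7 N, so I release and rise.

>>> arm_command --targets '[[[0,0,0,0,0,0.05,0.3],[0,0,0,0,0,0.05,0.5],[0,0,0,0,0,0.05,0.8],[0,0,0,0,0,0.05,1],[0,0,0,0,0,0.05,1],[0,0,0,0,0,0.05,1],[0,0,0,0,0,0.05,1],[0,0,0,0,0,0.05,1]]]'

```text
clock: 10.9
tool_pos: [0.4953, 0.3603, 0.0305]
orientation: [180.0, 0.0, 6.4]
force: [-0.5, 0.8, -0.0]
opening: 0.067
```

>>> arm_command --targets '[[[0,0,0,0,0,1,1],[0,0,0,0,0,3,1],[0,0,0,0,0,6,1],[0,0,0,0,0,9,1],[0,0,0,0,0,13,1],[0,0,0,0,0,17,1],[0,0,0,0,-3,19,1],[0,0,0,0,-7,19,1]]]'

```text
clock: 11.57
tool_pos: [0.4976, 0.2932, 0.227]
orientation: [-179.7, -0.5, 6.6]
force: [1.6, -0.6, 0.9]
opening: 0.0875
```

>>> arm_command --targets '[[[0,0,-0.02,0,-3.4,0,1],[0,0,-0.04,0,-7,0,1],[0,0,-0.06,0,-10.6,0,1],[0,0,-0.08,0,-14.2,0,1],[0,0,-0.1,0,-17.8,0,1],[0,0,-0.12,0,-21.4,0,1],[0,0,-0.14,0,-25,0,1],[0,0,-0.16,0,-28.6,0,1]]]'

```text
clock: 12.23
tool_pos: [0.4949, 0.0026, 0.2217]
orientation: [-180.0, -0.1, -2.8]
force: [1.3, -0.0, 0.1]
opening: 0.0876
```

>>> arm_command --targets '[[[0,0,-0.02,-0.1,-3.4,0,1],[0,0,-0.04,-0.2,-7,0,1],[0,0,-0.06,-0.2,-10.6,0,1],[0,0,-0.08,-0.3,-14.2,0,1],[0,0,-0.1,-0.4,-17.8,0,1],[0,0,-0.12,-0.4,-21.4,0,1],[0,0,-0.14,-0.5,-25,0,1],[0,0,-0.152,-0.6,-28.6,0,1]]]'

```text
clock: 12.9
tool_pos: [0.4889, -0.2835, 0.2216]
orientation: [180.0, -0.1, -11.6]
force: [0.5, 1.2, 0.2]
opening: 0.0874
```

>>> arm_command --targets '[[[0,0,0,0,-3.5,0,1],[0,0,0,0,-7,0,1],[0,0,0,0,-9.5,-2,1],[0,0,0,0,-9.9,-5,1],[0,0,0,0,-9.9,-8,1],[0,0,0,0,-9.9,-10,1],[0,0,0,0,-9.9,-10,1],[0,0,0,0,-9.9,-10,1]]]'

```text
clock: 13.57
tool_pos: [0.4888, -0.3807, 0.1206]
orientation: [180.0, 0.1, -11.5]
force: [0.3, -0.0, 1.7]
opening: 0.0878
```

>>> arm_command --targets '[[[0,0,0,0,0,-3,1],[0,0,0,0,0,-6,1],[0,0,0,0,0,-8.5,1],[0,0,0,0,0,-10.3,1],[0,0,0,0,0,-11.2,1],[0,0,0,0,0,-11.5,1],[0,0,0,0,0,-11.5,1],[0,0,0,0,0,-11.5,1]]]'

```text
clock: 14.23
tool_pos: [0.4907, -0.3812, 0.0075]
orientation: [180.0, -0.2, -11.5]
force: [-0.6, 0.1, -0.6]
opening: 0.0877
```

Run:
```python
from fit import *
T=ctrl.snapshot("top");S_=ctrl.snapshot("side"); o=ctrl.get_obs(); p=o["tool_pos"];print(p,o["orientation"],o["force"],o["opening"])
cv2.imwrite("pics/t5.png",T);cv2.imwrite("pics/s5.png",S_)
cv2.imwrite("pics/c5.png",np.hstack([cv2.resize(S_[300:430,310:450],None,fx=3.2,fy=3.2),cv2.resize(T[200:330,140:220],None,fx=3.2,fy=3.2)]))
```

```text
[ 0.49047794 -0.38114431  0.00737119] [ 1.79962965e+02 -1.56424769e-01 -1.14848358e+01] [ 0.34120643  0.9513069  -0.61768261] 0.08784717721837067
```

View pics/c5.png

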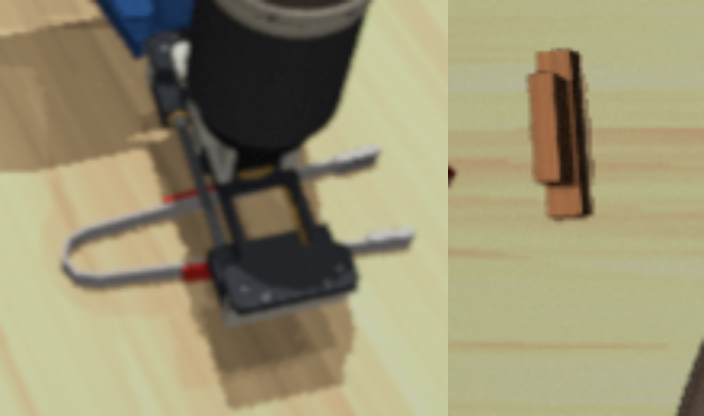

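The view shows both grips between the open fingers, and the scraper standing upright on the bench at its old place. Now I close gently onto the grips.

>>> arm_command --targets '[[[0,0,0,0,0,-0.2,1],[0,0,0,0,0,-0.2,0.8],[0,0,0,0,0,-0.2,0.7],[0,0,0,0,0,-0.2,0.65],[0,0,0,0,0,-0.2,0.62],[0,0,0,0,0,-0.2,0.58],[0,0,0,0,0,-0.2,0.58],[0,0,0,0,0,-0.2,0.58]]]'

```text
clock: 15.0
tool_pos: [0.4893, -0.3807, 0.0036]
orientation: [-180.0, 0.0, -11.5]
force: [0.3, 0.6, -0.4]
opening: 0.0521
```

>>> arm_command --targets '[[[0,0,0,0,0,0,0.58],[0,0,0,0,0,0,0.58],[0,0,0,0,0,0,0.58]]]'

```text
clock: 15.25
tool_pos: [0.4893, -0.3807, 0.0036]
orientation: [-180.0, 0.0, -11.5]
force: [0.4, 0.7, 0.4]
opening: 0.0508
```

>>> arm_command --targets '[[[0,0,0,0,0,0.3,0.58],[0,0,0,0,0,1.2,0.58],[0,0,0,0,0,3,0.58],[0,0,0,0,0,5.5,0.58],[0,0,0,0,0,8,0.58],[0,0,0,0,0,10.5,0.58],[0,0,0,0,0,12.5,0.58],[0,0,0,0,0,13.5,0.58]]]'

```text
clock: 15.92
tool_pos: [0.4904, -0.3813, 0.1424]
orientation: [179.9, -0.2, -11.5]
force: [0.5, 0.3, -1.1]
opening: 0.0511
```

Run:
```python
from fit import *
T=cv2.imread("pics/t4.png");S_=cv2.imread("pics/s4.png")
Z=cv2.imread("pics/t5.png")
M={}
for n,I,w in(("top",T,(242,192,30,30)),("side",S_,(306,180,28,30))):
    c=crop(cv2.cvtColor(I,cv2.COLOR_BGR2HSV).astype(int),w); m=((c[...,1]>90)).astype(np.uint8)
    m=cv2.morphologyEx(m,cv2.MORPH_CLOSE,np.ones((5,5))); M[n]=(w,m.astype(float)); print(n,m.sum())
for k in (["top"],["side"],["top","side"]):
    v,e=fit([cyl(.013,.034)],{n:M[n] for n in k},(.581,.139,0),z=.03); print(k,v[:2].round(4),round(e,1))
o=ctrl.get_obs();print(o["tool_pos"],o["orientation"],o["opening"])
T=ctrl.snapshot("top");S2=ctrl.snapshot("side");cv2.imwrite("pics/t6.png",T);cv2.imwrite("pics/s6.png",S2)
p=o["tool_pos"]; q=np.interp(o["opening"],[.0445,.059],[0,.075])
f=np.degrees
for n,I in(("top",T),("side",S2)):
    B=cv2.resize(I,None,fx=4,fy=4,interpolation=cv2.INTER_CUBIC)
    P=[place(P,p[0],p[1],np.radians(-11.5),p[2]-.0036) for P in leg(1,q)+leg(-1,q)]
    for a_ in P: cv2.polylines(B,[cv2.convexHull(((proj(n,a_)+.5)*4-.5).round().astype(np.int32))],True,(0,255,0),1)
    c=((proj(n,[[p[0]+.04,p[1],p[2]]])[0])*4).astype(int)
    if n=="top": top=B[max(c[1]-260,0):c[1]+260,c[0]-170:c[0]+170]
    else: sd=B[c[1]-260:c[1]+260,c[0]-225:c[0]+225]
h=min(len(top),len(sd)); cv2.imwrite("pics/c6.png",np.hstack([top[:h],sd[:h]]))
```

```text
top 97
side 116
['top'] [0.5814 0.1389] 14.4
['side'] [0.582  0.1399] 20.1
['top', 'side'] [0.5815 0.1389] 35.0
[ 0.49037688 -0.38132293  0.14238682] [179.92946944  -0.24491137 -11.48623193] 0.05107591087650066
```

View pics/c6.png

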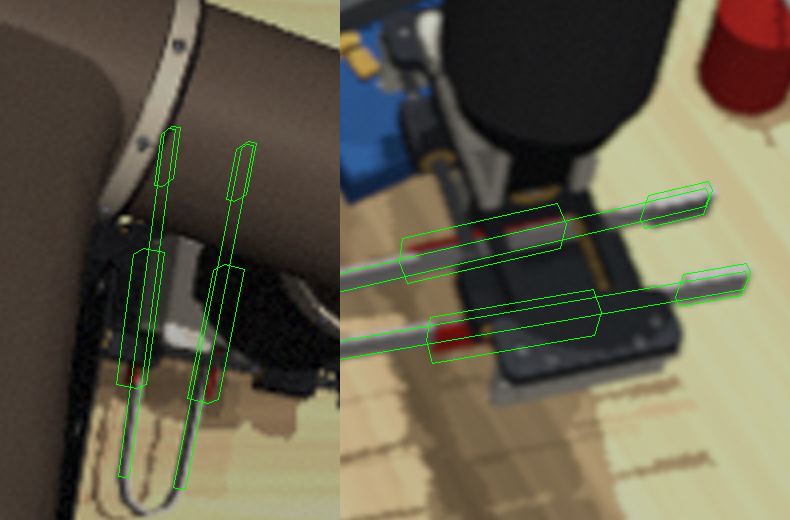

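The tongs are held straight and level, and the model overlay agrees within about 1–2 mm. The bush refits at (0.5815, 0.139). Now I carry the tongs over to it.

>>> arm_command --targets '[[[0,0,0,0,1,0.2,0.58],[0,0,0,0,3,0.4,0.58],[0,0,0,-0.1,6,0.4,0.58],[0,0,0,-0.1,9.2,0.4,0.58],[0,0,0,-0.2,12.4,0.4,0.58],[0,0,0,-0.2,15.6,0.4,0.58],[0,0,0,-0.2,18.8,0.4,0.58],[0,0,0,-0.3,22,0.4,0.58]]]'

```text
clock: 16.68
tool_pos: [0.4848, -0.1588, 0.1409]
orientation: [180.0, 0.2, -11.5]
force: [1.2, -0.0, -1.4]
opening: 0.0507
```

>>> arm_command --targets '[[[0,0,0,0,3.2,0,0.58],[0,0,0,0,6.4,0,0.58],[0,0,0,-0.1,9.6,0,0.58],[0,0,0,-0.1,12.8,0,0.58],[0,0,0,-0.2,16,0,0.58],[0,0,0,-0.2,19.2,0,0.58],[0,0,0,-0.3,22.4,0,0.58],[0,0,0,-0.3,25.6,0,0.58]]]'

```text
clock: 17.35
tool_pos: [0.4815, 0.0966, 0.1411]
orientation: [179.9, 0.1, -11.5]
force: [0.4, -0.4, -0.9]
opening: 0.0508
```

>>> arm_command --targets '[[[0,0,0,0,2.5,0,0.59],[0,0,0,0,4.5,0,0.59],[0,0,0,-0.1,5.8,0,0.6],[0,0,0,-0.1,6.3,0,0.6],[0,0,0,-0.1,6.3,0,0.6],[0,0,0,-0.1,6.3,0,0.6],[0,0,0,-0.1,6.3,0,0.6],[0,0,0,-0.1,6.3,0,0.6]]]'

```text
clock: 18.02
tool_pos: [0.4822, 0.1573, 0.1424]
orientation: [180.0, 0.0, -11.6]
force: [0.6, 0.0, -1.0]
opening: 0.0526
```

```bash
cat > look.py <<'E'
from fit import *
import sys
k=sys.argv[1]; v0,u0,h,w,s=[int(a) for a in sys.argv[2:7]]
T=ctrl.snapshot("top");S2=ctrl.snapshot("side");cv2.imwrite(f"pics/t{k}.png",T);cv2.imwrite(f"pics/s{k}.png",S2)
o=ctrl.get_obs();p=o["tool_pos"];print(p.round(4),o["orientation"].round(2),o["force"].round(1),round(o["opening"],4))
q=max(np.interp(o["opening"],[.0445,.059],[0,.075]),0); yaw=np.radians(o["orientation"][2])
B=cv2.resize(S2,None,fx=s,fy=s,interpolation=cv2.INTER_CUBIC)
for a_ in [place(P,p[0],p[1],yaw,p[2]-.0036) for P in leg(1,q)+leg(-1,q)]: cv2.polylines(B,[cv2.convexHull(((proj("side",a_)+.5)*s-.5).round().astype(np.int32))],True,(0,255,0),1)
cv2.imwrite(f"pics/c{k}.png",B[v0*s:(v0+h)*s,u0*s:(u0+w)*s])
j=p+np.array([.101*np.cos(yaw),.101*np.sin(yaw),0]); print("jaws",j.round(4),"bush err along/left mm",(np.array([[np.cos(yaw),np.sin(yaw)],[-np.sin(yaw),np.cos(yaw)]])@(np.array([.5815,.139])-j[:2])*1e3).round(1))
E
python3 look.py 7 120 230 110 150 5
```

```text
[0.4823 0.1575 0.1426] [180.     0.   -11.57] [-0.4  0.7 -1.4] 0.0527
jaws [0.5813 0.1373 0.1426] bush err along/left mm [-0.1  1.7]
```

>>> arm_command --targets '[[[0,0,0,0,0.17,-1,0.6],[0,0,0,0,0.17,-2.5,0.6],[0,0,0,0,0.17,-4.2,0.6],[0,0,0,0,0.17,-5.5,0.6],[0,0,0,0,0.17,-6,0.6],[0,0,0,0,0.17,-6,0.6],[0,0,0,0,0.17,-6,0.6]]]'

```text
clock: 18.7
tool_pos: [0.4824, 0.1599, 0.0825]
orientation: [180.0, 0.0, -11.5]
force: [-0.1, -0.3, -0.6]
opening: 0.0526
```

```bash
python3 look.py 8 145 260 100 120 6
```

```text
[0.4829 0.1603 0.0833] [-1.7995e+02 -5.0000e-02 -1.1500e+01] [-0.4  0.5 -1.8] 0.0525
jaws [0.5818 0.1402 0.0833] bush err along/left mm [-0.1 -1.2]
```

View pics/c8.png

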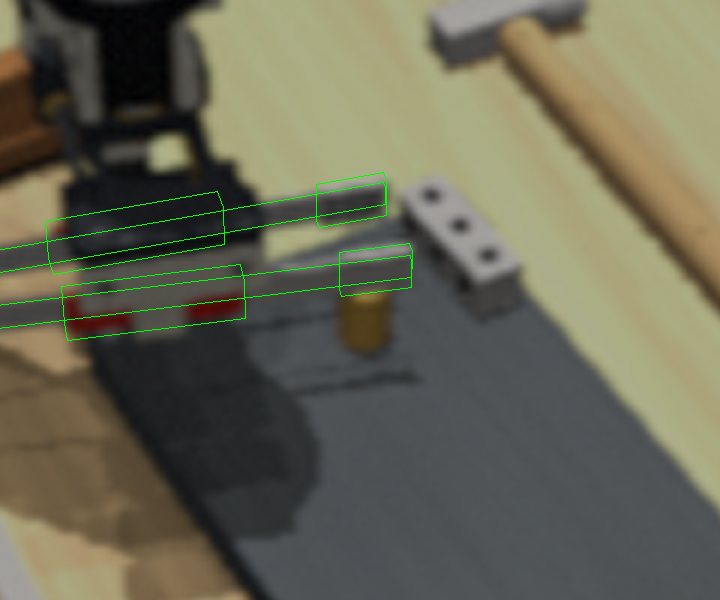

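The jaws hang just above the bush, which is at crop (365,325), and match the model within about 1 mm. The block is clear. Now I descend around the bush.

>>> arm_command --targets '[[[0,0,0,0,-0.06,-0.6,0.6],[0,0,0,0,-0.06,-1.3,0.6],[0,0,0,0,-0.06,-2,0.6],[0,0,0,0,-0.06,-2.7,0.6],[0,0,0,0,-0.06,-3.3,0.6],[0,0,0,0,-0.06,-3.8,0.6],[0,0,0,0,-0.06,-4.1,0.6],[0,0,0,0,-0.06,-4.1,0.6]]]'

```text
clock: 19.47
tool_pos: [0.4819, 0.1591, 0.0407]
orientation: [179.9, 0.1, -11.5]
force: [0.2, 0.5, -0.8]
opening: 0.0528
```

```bash
python3 look.py 9 145 260 100 120 6
```

```text
[0.4824 0.1594 0.0415] [ 1.7998e+02  1.0000e-02 -1.1500e+01] [ 0.4  0.2 -1.5] 0.0529
jaws [0.5813 0.1393 0.0415] bush err along/left mm [ 0.2 -0.3]
```

View pics/c9.png

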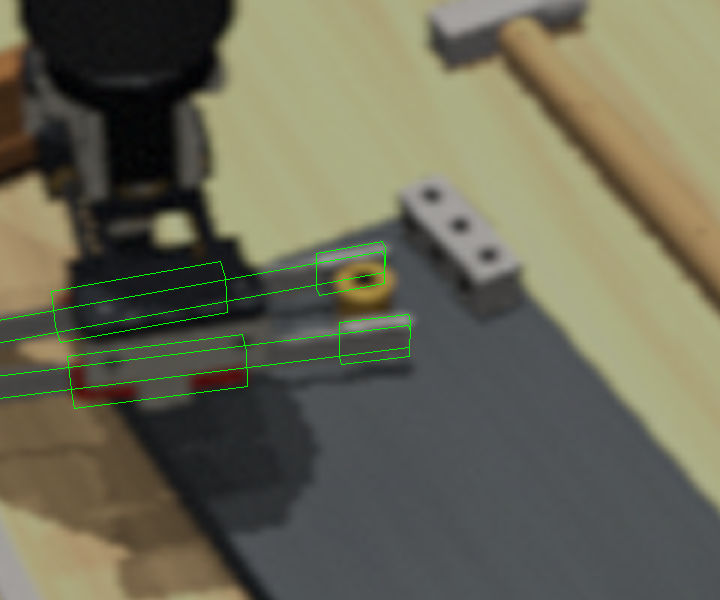

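The bush, crop (363,285), stands centred between the jaws. Now I squeeze.

>>> arm_command --targets '[[[0,0,0,0,0,0,0.57],[0,0,0,0,0,0,0.54],[0,0,0,0,0,0,0.52],[0,0,0,0,0,0,0.5],[0,0,0,0,0,0,0.4],[0,0,0,0,0,0,0.2],[0,0,0,0,0,0,0],[0,0,0,0,0,0,0]]]'

```text
clock: 20.23
tool_pos: [0.4824, 0.1595, 0.0417]
orientation: [-180.0, -0.0, -11.5]
force: [0.6, -0.0, -1.0]
opening: 0.0436
```

>>> arm_command --targets '[[[0,0,0,0,0,0,0],[0,0,0,0,0,0,0],[0,0,0,0,0,0,0],[0,0,0,0,0,0,0]]]'

```text
clock: 20.57
tool_pos: [0.4824, 0.1595, 0.0416]
orientation: [-180.0, -0.0, -11.5]
force: [-0.2, 0.4, -0.4]
opening: 0.0441
```

>>> arm_command --targets '[[[0,0,0,0,0,0.2,0],[0,0,0,0,0,0.6,0],[0,0,0,0,0,1.2,0],[0,0,0,0,0,2,0],[0,0,0,0,0,3,0],[0,0,0,0,0,4,0],[0,0,0,0,0,5,0],[0,0,0,0,0,6,0]]]'

```text
clock: 21.23
tool_pos: [0.4824, 0.1595, 0.103]
orientation: [-180.0, -0.0, -11.5]
force: [0.2, 0.8, -2.9]
opening: 0.0443
```

>>> arm_command --targets '[[[0,0,0,0,0,1,0],[0,0,0,0,0,2,0],[0,0,0,0,0,3,0],[0,0,0,0,0,4,0],[0,0,0,0,0,5,0],[0,0,0,0,0,5.7,0],[0,0,0,0,0,6.1,0],[0,0,0,0,0,6.1,0]]]'

```text
clock: 21.9
tool_pos: [0.4827, 0.1597, 0.1636]
orientation: [-179.9, -0.1, -11.5]
force: [0.4, 0.1, -2.1]
opening: 0.044
```

>>> arm_command --targets '[[[0,0,0,0,0,0,0],[0,0,0,0,0,0,0],[0,0,0,0,0,0,0],[0,0,0,0,0,0,0],[0,0,0,0,0,0,0],[0,0,0,0,0,0,0]]]'

```text
clock: 22.4
tool_pos: [0.4822, 0.1594, 0.1623]
orientation: [180.0, 0.0, -11.5]
force: [0.3, -0.5, -2.9]
opening: 0.0439
```

```bash
python3 look.py 10 60 220 140 180 1
python3 - <<'E'
from h import *
S=cv2.imread("pics/s10.png");T=cv2.imread("pics/t10.png")
print(proj("side",[[.5815,.139,.15],[.5815,.139,.184]]))
a=cv2.resize(S[70:345,230:430],None,fx=2,fy=2); b=cv2.resize(T[150:300,150:350],None,fx=1.9,fy=1.9)
c=cv2.resize(S[110:200,270:370],None,fx=3.8,fy=2.9,interpolation=cv2.INTER_CUBIC)[:261]
r=np.vstack([b,c])[:,:380]; h=min(len(r),len(a)); cv2.imwrite("pics/f.png",np.hstack([a[:h],r[:h]]))
E
```

```text
[0.4823 0.1594 0.1624] [ 1.7999e+02  1.0000e-02 -1.1510e+01] [ 0.3 -0.8 -2. ] 0.0439
jaws [0.5812 0.1393 0.1624] bush err along/left mm [ 0.3 -0.2]
[[320.33824467 166.94039463]
 [320.41660887 156.68966706]]
```

View pics/f.png

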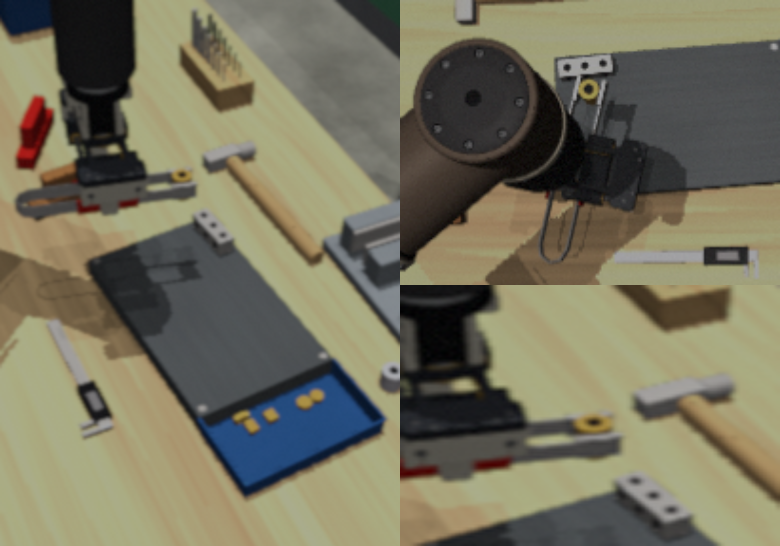

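The bush is held upright in the tongs at about 12 cm, all five chips are in the tray, and the bystanders are in place. A short hold will check for slip before I hand in.

>>> arm_command --targets '[[[0,0,0,0,0,0,0],[0,0,0,0,0,0,0],[0,0,0,0,0,0,0],[0,0,0,0,0,0,0],[0,0,0,0,0,0,0],[0,0,0,0,0,0,0],[0,0,0,0,0,0,0],[0,0,0,0,0,0,0]]]'

```text
clock: 23.17
tool_pos: [0.4823, 0.1594, 0.1626]
orientation: [180.0, -0.0, -11.5]
force: [0.8, -0.2, -2.5]
opening: 0.0441
```

Run:
```python
from h import *
def c(I):
    H=cv2.cvtColor(I[140:175,300:345],cv2.COLOR_BGR2HSV); y,x=np.nonzero((H[...,1]>130)&(H[...,0]>14)&(H[...,0]<32)); return len(x),x.mean().round(2)+300,y.mean().round(2)+140
d=[c(cv2.imread("pics/s10.png")),c(ctrl.snapshot("side"))]; print(d)
o=ctrl.get_obs(); print(o["clock"],o["tool_pos"],o["opening"],o["force"],np.abs(o["qvel"]).max())
if abs(d[0][1]-d[1][1])<.5 and abs(d[0][2]-d[1][2])<.5: print("closing",ctrl.close_job())
```

```text
[(40, np.float64(320.1), np.float64(157.85)), (41, np.float64(320.02), np.float64(157.85))]
23.2167 [0.48230078 0.15943357 0.1625653 ] 0.044091771808605136 [-0.55284565  0.29734159 -1.85336686] 0.16675737296294668
the job is handed in; nothing more can be done
closing None
```

The job is done and handed in at 23.2 s. I swept all five chips into the blue tray in one pass with the wooden scraper. I then stood the scraper back at its old place and lifted the bush straight up in the red-gripped tongs.

**Last checks:**
- **Bush:** the tool rose 12.1 cm, and the last picture shows the bush upright between the jaws. The grip opening held at 44 mm. Over a 0.67 s hold the bush moved less than 0.1 pixel in the side view, so I saw no slip.
- **Chips and bystanders:** all five chips were visible in the tray, and the bystanders visible in the last picture looked undisturbed. I checked these by eye, without measuring them.
- **Scraper:** a picture taken after release showed it upright on the bench. It pressed down with about 7 N as I set it down.
- **Disagreements:** state readings scattered by 1–2 mm. The scraper's silhouette fits disagreed on its yaw (7° from the top view, 13° from the side). I used a hand-picked 6.5°, and the jaws closed squarely on the rib. No check failed.

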